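Pack and lock the home-visit canister

ROBOT

A 6-joint arm with a two-finger parallel gripper is mounted at the origin on a cart in front of the work surface, level with it; the furniture and walls round the work are solid. World frame = base frame: x ahead of the robot, y to its left, z up, the work surface at z = 0. Lengths are in mm, angles in degrees, forces in N, time in s.
With the tool pointing down it reaches from about 350 to 850 mm from the base axis. Payload 8.1 kg.
Tool frame: the origin (TCP) lies at the very end of the fingers, on their centre line; the grasp point (between the pads) lies r.tcp_to_grasp behind it (r.tcp_to_grasp is the distance from the TCP to the grasp point, in mm); z points along the fingers, y is the line along which they close (so a half turn about z gives the same grasp; the last joint's range is limited). The gripper opens to 85 mm and grips with 20 to 120 N. Pads are 22 mm wide; open, the fingers measure 114 mm over their backs; the gripper's body (76 mm by 85 mm) begins 54 mm behind the grasp point. The pads swing forward as they close: fully open they stand 13 mm farther back than shut.
Start: joints at [61.226, 7.471, 85.268, -0, 87.261, -4.893], TCP at [242.882, 548.647, 231.292] pointing down, gripper open.
Joint ranges: [-169.43, 169.43], [-51.17, 129.36], [1.28, 143.12], [-76.62, 256.62], [0, 156.53], [-152.29, 152.29]. Speed limits (degrees/s): [136.94, 136.94, 159.86, 180, 180, 180].

INTERFACE

Orientations are given as [roll, pitch, yaw] about the fixed x, y, z axes, in that order (R = Rz(yaw) Ry(pitch) Rx(roll)).
In Python, from bench import sense, viewer, order, r gives the robot as it stands.
- The arm moves only by the tool carry_out, never from a script. Its argument "increments" is one flat list of numbers, 7 for each row, row after row: the shift along the tool's x, y, z as a fraction of full scale, then the turn, a rotation vector about the tool's x, y, z as a fraction of full scale, then the opening, from -1 (shut) to 1 (fully open). A call has exactly 10 rows; each row is the pose to reach, as a shift and turn from the pose commanded when the call began, along the tool's axes at that moment, turning the shorter way round; what a row does not reach only later rows make up. Full scale, the value 1, is 400 mm for a shift and 2 pi rad for a turn. A row lasts 1/8 s, in which the tool goes at most 62.5 mm and 10.7 degrees, less where a joint would pass 70% of its speed; a pose out of reach is approached as far as the arm can. A call with a number of a shift or a turn outside -1 to 1 is refused whole. A call with a gripper value outside its range is refused whole. The fingers move at their own pace and stop on an object; "force" is the grip in N (left out, the last holds). Time passes only in rows, so rows that repeat a pose let the fingers close, or fill a call up. It gives the time, the measured TCP pose, the force, the opening and the grip force at its end, in the units of the state.
- sense(): the state, without advancing time (a new reading comes with each control period).
- viewer.snapshot(name): name is "scene" or "top" or "wrist"; returns the picture (384x512x3 uint8, red, green, blue); there is no depth.
- viewer.get_calibration(name): a dict with "fx", "fy", "cx", "cy" (pixels), "R" (3x3) and "t" (3): a world point X has camera coordinates R X + t. Camera axes: x right, y down, z forward; pixel columns grow to the right and rows downward; lengths in mm; the calibration is good to about 2 mm. A picture is of the moment at which its call begins: read the wrist's pose just before it. get_calibration takes no time and is no camera call; for the wrist camera it gives the pose at the moment of the call.
- order.hand_in(): hands the job in; it is judged then, once.
The state is a dict: "time": time; "joint_pos": joint angles; "qd": joint speeds; "joint_efforts": joint torques, N m; "tool_pos": TCP position; "tcp_rot": TCP orientation; "ft_force": force on the tool from outside, world axes, zero at the start; "wrist_torque": the same for the moment, N m; "finger_gap": finger opening in mm; "grip_force": force on a finger pad.
Only numpy, scipy, OpenCV 4.12 (cv2) and the standard library are available. Lean on these libraries where they do the work, as an engineer would, in place of code of your own. Each camera call takes 0.05 s, during which the arm holds its last target. There are 200 camera calls.

TASK

Pack the round white canister for the home visit: stand the tape roll, the green-label vial and the saline ampoule upright on its floor, then close the hinged lid and turn the blue locking ring clockwise as far as it goes, so that its white pointer comes from the amber open padlock to the green closed one. Leave the red-label vial, the copper-cap vial and the tablet box where they are.

Things in the scene. Friction and masses are not known exactly. Their poses are not given: they have to be found in the camera images.
- canister: white round canister, fixed to the table. Origin at the centre of its underside, z up, +x towards its lid's hinge, which is on the robot's right (yaw -1.57 +- 0.3). Outside 158 mm across (hinge to 108 mm from the axis); mouth 142 mm inside, wall 4 mm, rim 62 mm high, inside empty and 58 mm deep. With the lid shut: top of lid 73 mm high, ring 44 to 68 mm high and 174 mm across
- canister_floor (a point): centre of the canister's inner floor, 4 mm above the table; axes as the canister's
- lid (a joint): the white lid's hinge, rad: 0 shut, 2.2 fully open (leaning back off the mouth, to the right); starts at 1.9 to 2.1. Damped friction hinge: the lid stays where left when steep; below about 0.8 rad it sinks shut by itself in a few seconds. A few newtons from behind push it over. With the ring turned more than about 0.3 rad its bayonet lugs meet the neck's and the lid cannot shut
- lid_hinge (a point): point on the hinge axis of the lid, 100 mm from the canister's axis along its +x, 60 mm above the table; fixed in position. The axis is the canister's y
- lid_front (a point): point on the lid's outer (upper) face at the middle of the edge opposite the hinge, 179 mm from the hinge axis along the lid and 11 mm above that axis when shut; moves with the lid. The blue ring reaches 8 mm further out. The face is nearly flat and free to push on
- ring (a joint): the blue locking ring captive on the lid, turning about the lid's centre (canister's axis when shut), rad: 0 unlocked stop (white pointer at amber open padlock), 0.87 locked stop (at green closed padlock); grows clockwise from above. Starts at 0 to 0.1, stays where left, turns with about 1 N at a lug. Passes about 0.3 only with the lid fully shut; locked, it holds the lid down
- tape_roll: cream roll of surgical tape standing on end, 45 mm diameter, 51 mm high, 40 g. Origin at the centre of its underside, z up along its axis
- green_vial: small brown glass vial with a green label and beige cap, 23 mm diameter, 50 mm high, 30 g. Origin at the centre of its underside, z up
- saline_ampoule: white plastic saline ampoule standing upright, body 14 mm (its x) by 18 mm (its y) and 44 mm high, thin twist-off tab above to 53 mm, 12 g. Origin at the centre of its underside, z up; turned at random
- red_label_vial: white vial with a red and blue label and grey cap, 25 mm diameter, 56 mm high; stays. Origin under its centre
- copper_cap_vial: white vial with a copper-brown cap, 25 mm diameter, 44 mm high; stays. Origin under its centre
- tablet_box: yellow and white tablet box lying flat, 56 x 86 x 36 mm; stays. Origin under its centre
- lug_far (a point): middle of the top of the thumb lug on the far side of the blue ring, 103 mm from the ring's axis; lid shut and ring at 0: 115 deg anticlockwise of the canister's +x, seen from above, and 90 mm above the table. The lug is 12 mm thick along the turning direction, 22 mm long radially, 36 mm high, its top 17 mm above the lid; moves with the ring
- lug_near (a point): the same point of the other, identical thumb lug, diametrically opposite; the white pointer is on the ring at its foot

How it is judged (in metres and radians):
On the way, in this order (a step that is already met when the one before it is completed fails the run):
1. tape roll, green-label vial and saline ampoule stand on the canister's floor, let go, the lid still open (horizontal distance between each of tape_roll, green_vial, saline_ampoule and canister_floor below 0.068 m and z of tape_roll in the frame of canister_floor between -0.01 and 0.012 m and angle between each of tape_roll, green_vial, saline_ampoule's own z axis and vertical below 0.2 rad and z of green_vial in the frame of canister_floor between -0.01 and 0.012 m and z of saline_ampoule in the frame of canister_floor between -0.01 and 0.012 m and linear speed of each of tape_roll, green_vial, saline_ampoule below 0.03 m/s and contact force between the fingers and tape_roll below 0.05 N and contact force between the fingers and green_vial below 0.05 N and contact force between the fingers and saline_ampoule below 0.05 N and value of joint lid above 0.5 rad), for 0.2 s.
2. the lid is shut, the ring not yet turned to the lock (value of joint lid below 0.03 rad and value of joint ring below 0.5 rad), for 0.2 s.
3. the ring is turned to its locked mark (value of joint ring above 0.79 rad), for 0.2 s.
At the end, for the whole second after the job is handed in: The three things stand upright (within 0.2 rad) and at rest on the canister's floor inside its wall, the lid is shut (below 0.03 rad) and the ring is at its locked stop (above 0.79 of 0.87 rad) and still (horizontal distance between each of tape_roll, green_vial, saline_ampoule and canister_floor below 0.068 m and z of tape_roll in the frame of canister_floor between -0.01 and 0.012 m and angle between each of tape_roll, green_vial, saline_ampoule's own z axis and vertical below 0.2 rad and z of green_vial in the frame of canister_floor between -0.01 and 0.012 m and z of saline_ampoule in the frame of canister_floor between -0.01 and 0.012 m and linear speed of each of tape_roll, green_vial, saline_ampoule below 0.03 m/s and value of joint lid below 0.03 rad and value of joint ring above 0.79 rad and velocity of joint ring below 0.05 rad/s); the robot touches nothing.
It fails at once if the red-label vial was moved more than 25 mm or tipped (distance of red_label_vial from where it was at the start of the episode above 0.025 m or angle between red_label_vial's own z axis and vertical above 0.35 rad).
It fails at once if the copper-cap vial was moved more than 25 mm or tipped (distance of copper_cap_vial from where it was at the start of the episode above 0.025 m or angle between copper_cap_vial's own z axis and vertical above 0.35 rad).
It fails at once if the tablet box was moved more than 25 mm or tipped (distance of tablet_box from where it was at the start of the episode above 0.025 m or angle between tablet_box's own z axis and vertical above 0.35 rad).
It also fails if it takes over 72 s, if anything falls off the work surface, if the arm or the gripper's body presses on something with over 40 N, if the wrist force passes 120 N, or if a joint passes its speed limit or range.

## Working session

There is one attempt and no reset: what is moved stays moved. The work goes in short steps, Python scripts to look and compute and a tool call to move; the robot and the scene stay as the last step left them, time stands still between calls to the robot, and variables do not carry over. Pictures are saved under pics/ and viewed, at most 10 in all, crops included, and the job is handed in when it is done.

Besides the shell and the picture viewer there is one more tool, called after "Emit:" by a JSON object that holds its "name" and its "arguments". carry_out: Moves the arm, as the interface text tells. Its arguments: {"type":"object","properties":{"increments":{"type":"array"},"force":{"type":"number"}},"required":["increments"]}

```bash
mkdir -p pics; ls; python3 - <<'E'
from bench import sense,viewer,order,r
import cv2,numpy as np
a=viewer.snapshot("scene");b=viewer.snapshot("top")
cv2.imwrite("pics/scene0.png",cv2.resize(a[:,:,::-1],(800,600),interpolation=cv2.INTER_CUBIC))
cv2.imwrite("pics/top0.png",cv2.resize(b[:,:,::-1],(800,600),interpolation=cv2.INTER_CUBIC))
print(r.tcp_to_grasp,sense())
for n in("scene","top"):print(viewer.get_calibration(n))
E
```

```text
pics
18.700000000000003 {'time': 0.1, 'joint_pos': array([ 6.12276732e+01,  7.51344655e+00,  8.53245979e+01,  2.64136528e-04,
        8.72622233e+01, -4.89343864e+00]), 'qd': array([-0.0336722 , -0.07765044, -0.08839215,  0.02501979, -0.04373401,
        0.01924975]), 'joint_efforts': array([ 1.36351759e-03, -5.70955610e+01, -5.01940513e+01, -1.64196354e-04,
        8.14756961e-03,  8.42943132e-05]), 'tool_pos': array([242.616396  , 548.19826682, 230.30661772]), 'tcp_rot': array([-1.79900120e+02, -8.81597028e-03,  1.56121091e+02]), 'ft_force': array([0.07425532, 0.1335426 , 0.02252788]), 'wrist_torque': array([-0.02509176, -0.0057901 , -0.02065514]), 'grip_force': 0.0, 'finger_gap': 85.31817203874483}
{'fx': 368.04100184070745, 'fy': 368.04100184070745, 'cx': 250.25477599264843, 'cy': 187.61521397055617, 'R': array([[-0.88715565, -0.46098497,  0.02115919],
       [-0.27555172,  0.49239835, -0.82559986],
       [ 0.37017037, -0.73826603, -0.56385917]]), 't': array([573.33615467, 103.00801355, 887.21695169])}
{'fx': 397.28137692117605, 'fy': 397.28137692117605, 'cx': 255.77098956303666, 'cy': 187.25695125259637, 'R': array([[ 0.02545702, -0.99950832,  0.01830457],
       [-0.98992054, -0.02775616, -0.13887733],
       [ 0.13931711, -0.01458467, -0.99014041]]), 't': array([231.99000032, 507.81500462, 906.50423631])}
```

View pics/scene0.png

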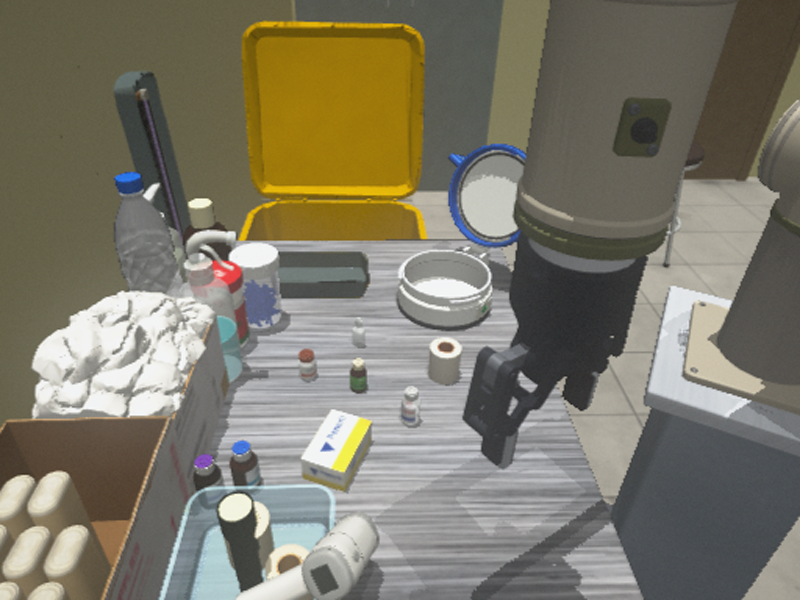

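View pics/top0.png

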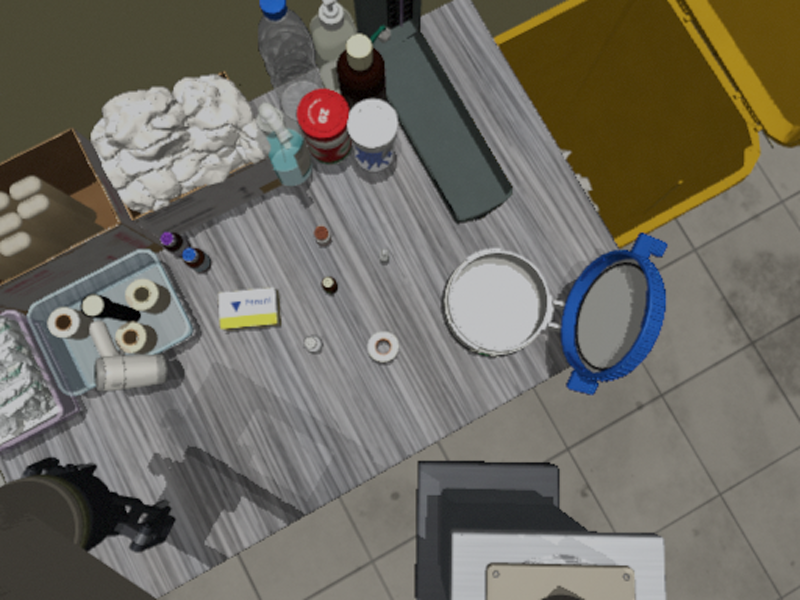

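The scene shows all objects in place. In the top view (800 px wide) the canister is at (497,302), tape (383,347), green vial (330,285), ampoule (384,256), copper vial (321,234), red vial (312,344) and box (248,308). I'll crop closer.

```bash
python3 - <<'E'
import cv2
from bench import viewer
b=viewer.snapshot("top")[:,:,::-1]
c=cv2.resize(b[135:265,185:435],None,fx=3.2,fy=3.2,interpolation=cv2.INTER_CUBIC)
cv2.imwrite("pics/topc.png",c)
a=viewer.snapshot("scene")[:,:,::-1]
c=cv2.resize(a[145:290,180:360],None,fx=4,fy=4,interpolation=cv2.INTER_CUBIC)
cv2.imwrite("pics/scenec.png",c)
E
```

```text
(no output)
```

View pics/topc.png

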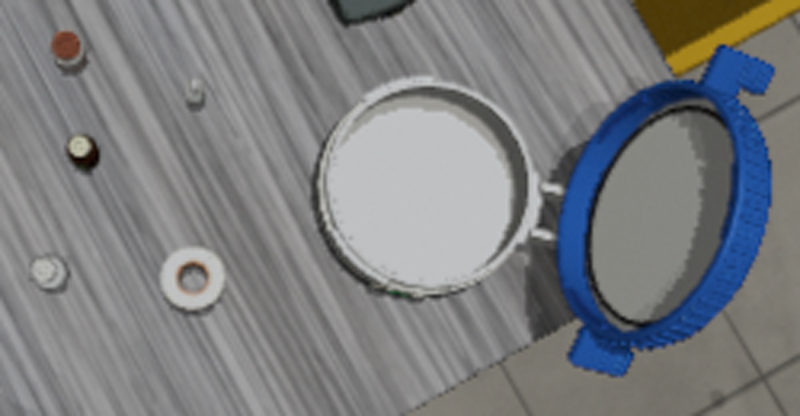

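View pics/scenec.png

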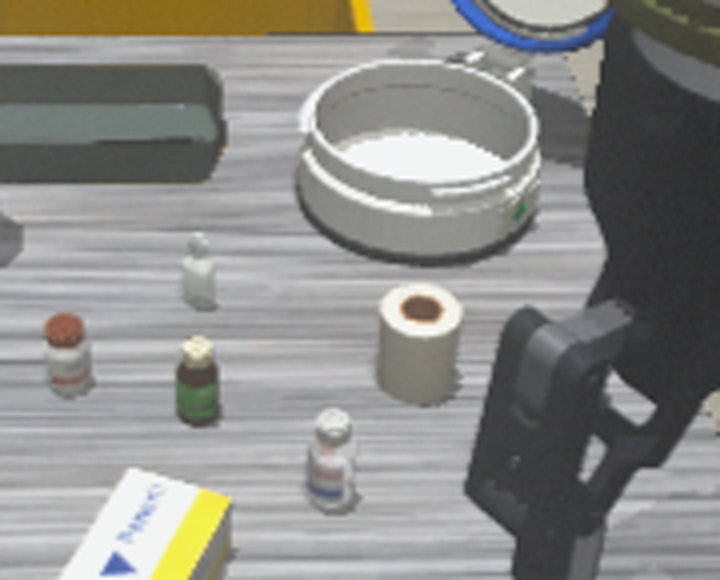

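Top crop: tape top (192,277), green cap (79,147), ampoule tab (195,88), copper (66,44), red (47,270), canister rim centre about (428,188), hinge brackets (550,188) and (543,236). In the scene crop the same tops are at (421,308), (198,345), (198,240), (66,325) and (333,418).

```bash
cat > h.py <<'E'
import numpy as np, cv2
from bench import sense,viewer,order,r
from scipy.spatial.transform import Rotation as Ro
def ray(c,u,v,z):
    R,t=c["R"],c["t"]; d=R.T@np.array([(u-c["cx"])/c["fx"],(v-c["cy"])/c["fy"],1]); o=-R.T@t
    return o+d*(z-o[2])/d[2]
def proj(c,X):
    X=np.atleast_2d(X)@c["R"].T+c["t"]; return np.c_[c["fx"]*X[:,0]/X[:,2]+c["cx"],c["fy"]*X[:,1]/X[:,2]+c["cy"]]
def rows(p,yaw,n=1):
    "increments to TCP position p, tool down with yaw (deg)"
    s=sense();R=Ro.from_euler("xyz",s["tcp_rot"],degrees=True);G=Ro.from_euler("xyz",[180,0,yaw],degrees=True)
    return np.round(np.r_[R.inv().apply(np.array(p)-s["tool_pos"])/400,(R.inv()*G).as_rotvec()/(2*np.pi)],4)
E
python3 - <<'E'
from h import *
T=viewer.get_calibration("top");S=viewer.get_calibration("scene")
ft=lambda u,v,z:ray(T,185+(u+.5)/3.2-.5,135+(v+.5)/3.2-.5,z)
fs=lambda u,v,z:ray(S,180+(u+.5)/4-.5,145+(v+.5)/4-.5,z)
np.set_printoptions(precision=1,suppress=True)
for n,a,b,z in [("tape",(192,277),(421,308),51),("green",(79,147),(198,345),50),("amp",(195,88),(198,238),53),("cop",(66,44),(66,325),44),("red",(47,270),(333,418),56),("rim",(428,188),(423,118),62)]:
    print(n,ft(*a,z)[:2],fs(*b,z)[:2])
h=ft(546,212,60);print("hinge",h)
for u,v in [(318,188),(538,188),(428,77),(428,298),(550,188),(543,236)]:print(ft(u,v,62)[:2])
# fit rim: dark interior/edges overlay
b=viewer.snapshot("top")[:,:,::-1]
c=np.array(ft(428,188,62)); 
im=cv2.resize(b[135:265,185:435],None,fx=3.2,fy=3.2,interpolation=cv2.INTER_CUBIC)
th=np.linspace(0,2*np.pi,200)
for rr,z,col in((71,62,(0,0,255)),(75,62,(0,255,0)),(79,30,(255,0,0))):
    P=np.c_[c[0]+rr*np.cos(th),c[1]+rr*np.sin(th),0*th+z];q=((proj(T,P)-[185,135]+.5)*3.2).astype(int)
    cv2.polylines(im,[q],True,col,1)
cv2.imwrite("pics/topo.png",im)
E
```

```text
tape [419.7 269.2] [422.4 266.2]
green [511.7 354. ] [515.7 351.9]
amp [557.2 271. ] [561.7 272.7]
cop [589.3 367.4] [591.2 366.6]
red [421.6 372.4] [425.2 373. ]
rim [487.2 101.9] [492.9  99. ]
hinge [472.4  16.5  60. ]
[485.  180.8]
[489.4  22.7]
[568.4 102.2]
[408.6 101.6]
[489.6  14. ]
[454.9  19.4]
```

View pics/topo.png

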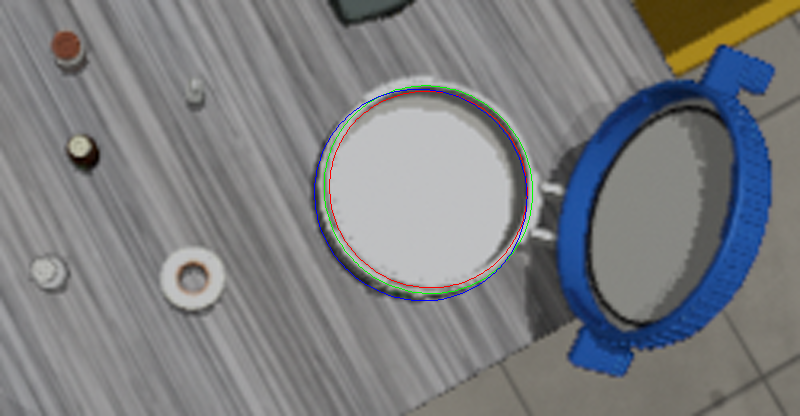

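```bash
python3 -c "
from h import *
print(rows([530,290,230],180))"
```

```text
[-9.182e-01 -3.000e-01  2.100e-03 -1.000e-04 -0.000e+00 -6.630e-02]
```

Emit:
{"name": "carry_out", "arguments": {"increments": [-0.15,-0.05,0,0,0,-0.012,1,-0.3,-0.1,0,0,0,-0.024,1,-0.45,-0.15,0,0,0,-0.036,1,-0.6,-0.2,0,0,0,-0.048,1,-0.73,-0.24,0,0,0,-0.058,1,-0.84,-0.275,0.002,0,0,-0.066,1,-0.918,-0.3,0.002,0,0,-0.066,1,-0.918,-0.3,0.002,0,0,-0.066,1,-0.918,-0.3,0.002,0,0,-0.066,1,-0.918,-0.3,0.002,0,0,-0.066,1]}}

```text
time: 1.5
tool_pos: [529.3, 291.2, 230.5]
tcp_rot: [180.0, -0.0, 180.0]
ft_force: [0.2, -0.5, 0.7]
finger_gap: 85.3
grip_force: 0.0
```

```bash
python3 - <<'E'
from h import *
c=viewer.get_calibration("wrist");b=viewer.snapshot("wrist")[:,:,::-1]
np.savez("w1.npz",**c);cv2.imwrite("pics/w1.png",cv2.resize(b,(800,600),interpolation=cv2.INTER_CUBIC))
print(sense()["tool_pos"],sense()["tcp_rot"])
for p in[(559,272,0),(559,272,53),(514,353,50),(421,268,51),(590,367,44)]:print(p,proj(c,np.array(p,float))*800/512)
E
```

```text
[529.32710601 291.17992013 230.56537978] [ 1.79991147e+02 -2.70703483e-03  1.79963027e+02]
(559, 272, 0) [[368.14663536 283.94251316]]
(559, 272, 53) [[364.30014887 305.23983856]]
(514, 353, 50) [[488.22604297 237.64583327]]
(421, 268, 51) [[353.50750748  82.75353263]]
(590, 367, 44) [[500.81546071 343.03095345]]
```

View pics/w1.png

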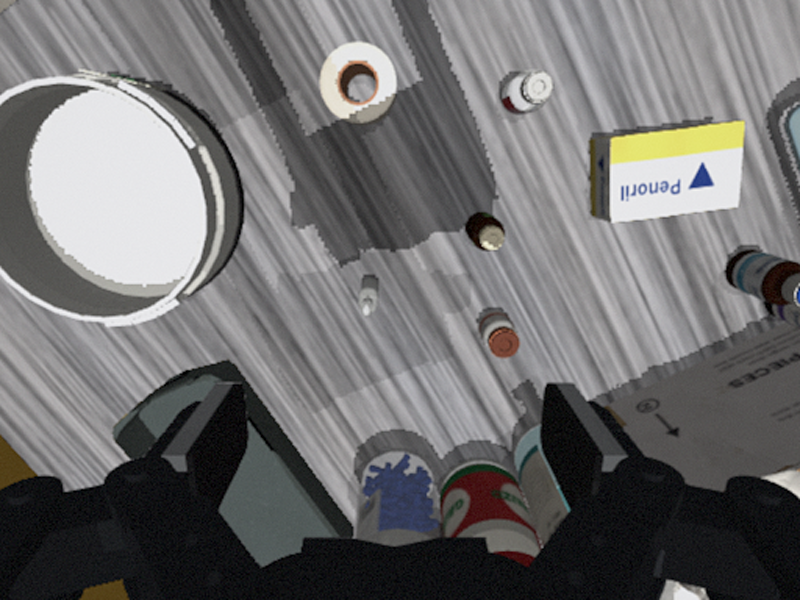

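Wrist view: tape top (358,82), green cap (490,238), ampoule tab tip (366,309), copper cap (503,344), all within 2–3 mm of prediction. Zooming in on the ampoule for its yaw.

```bash
python3 - <<'E'
from h import *
b=viewer.snapshot("wrist")[:,:,::-1]
c=viewer.get_calibration("wrist")
p=b[165:215,205:265]; p=cv2.resize(p,None,fx=10,fy=10,interpolation=cv2.INTER_CUBIC)
cv2.imwrite("pics/w2.png",p)
for yaw in(0,30,60,90,120,150):
    R=Ro.from_euler("z",yaw,degrees=True).as_matrix()
    P=np.array([[x,y,44] for x,y in((7,9),(-7,9),(-7,-9),(7,-9))])@R.T+[561,272.5,0]
    print(yaw,((proj(c,P)-[205,165])*10).round().tolist())
E
```

```text
0 [[376.0, 355.0], [375.0, 231.0], [206.0, 231.0], [209.0, 355.0]]
30 [[397.0, 307.0], [330.0, 199.0], [186.0, 280.0], [254.0, 387.0]]
60 [[390.0, 255.0], [275.0, 193.0], [194.0, 332.0], [308.0, 393.0]]
90 [[356.0, 213.0], [224.0, 213.0], [228.0, 373.0], [358.0, 373.0]]
120 [[304.0, 193.0], [192.0, 256.0], [279.0, 393.0], [390.0, 331.0]]
150 [[250.0, 199.0], [187.0, 308.0], [333.0, 386.0], [397.0, 280.0]]
```

View pics/w2.png

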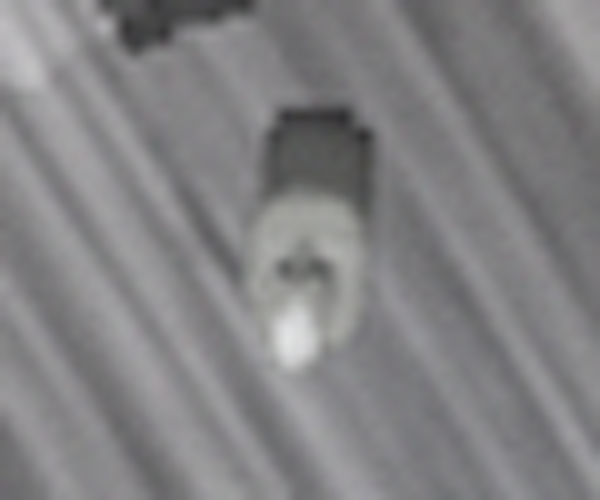

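Emit:
{"name": "carry_out", "arguments": {"increments": [-0.077,-0.043,0.12,0,0,0,0.2,-0.077,-0.043,0.26,0,0,0,0.2,-0.077,-0.043,0.4,0,0,0,0.2,-0.077,-0.043,0.49,0,0,0,0.2,-0.077,-0.043,0.539,0,0,0,0.2,-0.077,-0.043,0.539,0,0,0,0.2,-0.077,-0.043,0.539,0,0,0,-1,-0.077,-0.043,0.539,0,0,0,-1,-0.077,-0.043,0.539,0,0,0,-1,-0.077,-0.043,0.539,0,0,0,-1], "force": 25}}

```text
time: 2.85
tool_pos: [562.5, 273.7, 17.2]
tcp_rot: [179.9, 0.2, 179.9]
ft_force: [-1.1, 0.3, 6.6]
finger_gap: 13.1
grip_force: 26.2
```

Emit:
{"name": "carry_out", "arguments": {"increments": [0,0,-0.12,0,0,0,-1,0,0,-0.25,0,0,0,-1,0.02,-0.1,-0.25,0,0,0,-1,0.04,-0.2,-0.25,0,0,0,-1,0.055,-0.3,-0.25,0,0,0,-1,0.07,-0.4,-0.25,0,0,0,-1,0.07,-0.435,-0.25,0,0,0,-1,0.07,-0.435,-0.25,0,0,0,-1,0.07,-0.435,-0.25,0,0,0,-1,0.07,-0.435,-0.25,0,0,0,-1]}}

```text
time: 4.1
tool_pos: [532.6, 100.2, 114.9]
tcp_rot: [180.0, -0.0, 180.0]
ft_force: [-0.3, 0.2, 0.4]
finger_gap: 13.1
grip_force: 25.3
```

```bash
python3 - <<'E'
from h import *
b=viewer.snapshot("wrist")[:,:,::-1]
t=viewer.snapshot("scene")[:,:,::-1]
t=cv2.resize(t[130:275,220:360],(579,600),interpolation=cv2.INTER_CUBIC)
cv2.imwrite("pics/w3.png",t)
s=sense();print(s["tool_pos"],s["ft_force"],s["finger_gap"],s["grip_force"],r.tcp_to_grasp)
E
```

```text
[532.44668584  99.90346185 114.78980183] [-0.92207026  0.02372872 -0.17678507] 12.975456895378356 25.348174273967743 18.700000000000003
```

View pics/w3.png

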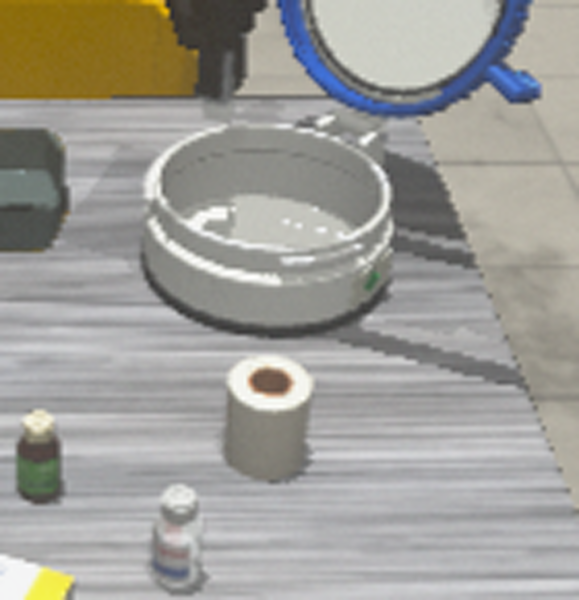

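Emit:
{"name": "carry_out", "arguments": {"increments": [0,0,0.12,0,0,0,-1,0,0,0.2,0,0,0,-1,0,0,0.232,0,0,0,-1,0,0,0.232,0,0,0,-1,0,0,0.232,0,0,0,-1,0,0,0.232,0,0,0,0,0,0,0.232,0,0,0,0,0,0,0.232,0,0,0,0,0,0,0.18,0,0,0,0,0,0,0.05,0,0,0,0]}}

```text
time: 5.45
tool_pos: [529.6, 98.8, 92.6]
tcp_rot: [-180.0, -0.4, 179.9]
ft_force: [0.1, 0.3, -0.6]
finger_gap: 42.5
grip_force: 0.0
```

```bash
python3 - <<'E'
from h import *
s=sense();print(s["tool_pos"],s["ft_force"],s["finger_gap"],s["grip_force"])
b=viewer.snapshot("top")[:,:,::-1]; c=viewer.get_calibration("top")
b2=viewer.snapshot("wrist")[:,:,::-1]; cw=viewer.get_calibration("wrist")
print(proj(cw,np.array([[532,100,4],[490,100,4.]])),proj(c,np.array([[532,100,30],[490,100,4.]])))
t=cv2.resize(b[130:240,260:370],(400,400),interpolation=cv2.INTER_CUBIC)
cv2.imwrite("pics/w4.png",np.hstack([t,cv2.resize(b2,(400,400))]))
E
```

```text
[529.64167797  98.76176786  92.59013083] [ 0.10322106  0.2735351  -0.63957292] 42.517734540187426 0.0
[[251.90541481 183.88417885]
 [251.75898459 129.11309933]] [[316.91669958 176.47625624]
 [315.02865652 195.21725147]]
```

View pics/w4.png

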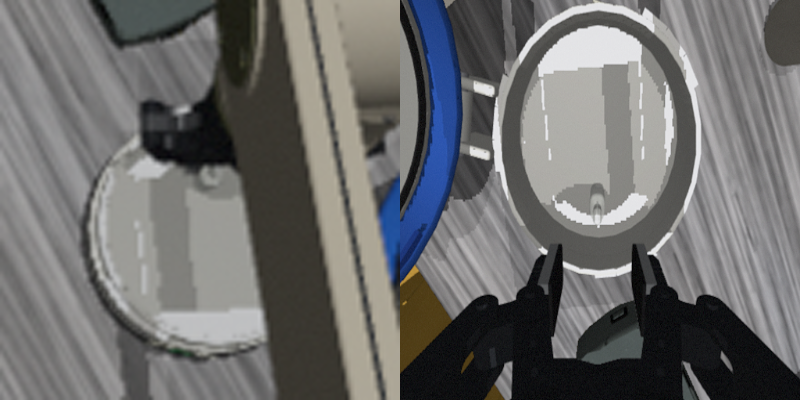

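The ampoule stands in the canister at the intended place, with its tab at (598,200) in the right panel. Next is the tape roll.

Emit:
{"name": "carry_out", "arguments": {"increments": [0.06,0.09,-0.02,0,0,0,1,0.13,0.195,-0.02,0,0,0,1,0.2,0.3,-0.02,0,0,0,1,0.26,0.39,0,0,0,0,1,0.279,0.422,0.05,0,0,0,1,0.279,0.422,0.14,0,0,0,1,0.279,0.422,0.194,0,0,0,1,0.279,0.422,0.194,0,0,0,1,0.279,0.422,0.194,0,0,0,-1,0.279,0.422,0.194,0,0,0,-1]}}

```text
time: 6.8
tool_pos: [422.4, 268.6, 18.8]
tcp_rot: [179.9, 0.1, 179.9]
ft_force: [-0.3, -1.0, 0.3]
finger_gap: 51.6
grip_force: 0.0
```

```bash
python3 - <<'E'
from h import *
s=sense();print(s["tool_pos"],s["ft_force"],s["finger_gap"],s["grip_force"])
# canister from clean-ish earlier wrist picture w1 calibration: inner rim ellipse, read at (800 px): left -?,
c=dict(np.load("w1.npz"))
th=np.radians(np.arange(0,360,30))
P=np.c_[490+75*np.cos(th),100+75*np.sin(th),0*th+62]
print((proj(c,P)*800/512).round().tolist())
E
```

```text
[422.39236769 268.56514209  18.75129283] [-0.33290789 -0.95656155  0.31558109] 51.63254947678181 0.0
[[101.0, 319.0], [156.0, 304.0], [194.0, 263.0], [203.0, 203.0], [179.0, 138.0], [125.0, 88.0], [56.0, 70.0], [-6.0, 89.0], [-41.0, 139.0], [-42.0, 203.0], [-11.0, 263.0], [41.0, 304.0]]
```

Emit:
{"name": "carry_out", "arguments": {"increments": [0,0,0,0,0,0,-1,0,0,0,0,0,0,-1,0,0,-0.12,0,0,0,-1,0,0,-0.25,0,0,0,-1,-0.02,-0.12,-0.25,0,0,0,-1,-0.05,-0.24,-0.25,0,0,0,-1,-0.08,-0.36,-0.25,0,0,0,-1,-0.09,-0.42,-0.25,0,0,0,-1,-0.09,-0.42,-0.25,0,0,0,-1,-0.09,-0.42,-0.25,0,0,0,-1], "force": 30}}

```text
time: 8.05
tool_pos: [456.8, 100.5, 117.5]
tcp_rot: [180.0, 0.0, 179.9]
ft_force: [-0.3, 0.3, -0.4]
finger_gap: 45.2
grip_force: 31.0
```

```bash
python3 - <<'E'
from h import *
s=sense();print(s["tool_pos"],s["ft_force"],s["finger_gap"],s["grip_force"])
E
```

```text
[456.84289081 100.48688014 117.46610201] [-0.31300336  0.31665071 -0.44220017] 45.16900054549926 31.041043996810913
```

Emit:
{"name": "carry_out", "arguments": {"increments": [0,0,0.12,0,0,0,-1,0,0,0.2,0,0,0,-1,0,0,0.238,0,0,0,-1,0,0,0.238,0,0,0,-1,0,0,0.238,0,0,0,-1,0,0,0.238,0,0,0,0.4,0,0,0.238,0,0,0,0.4,0,0,0.238,0,0,0,0.4,0,0,0.14,0,0,0,0.4,0,0,0,0,0,0,0.4]}}

```text
time: 9.3
tool_pos: [455.0, 99.7, 116.6]
tcp_rot: [-180.0, -0.2, 179.9]
ft_force: [0.4, 0.5, 0.2]
finger_gap: 59.6
grip_force: 0.0
```

```bash
python3 - <<'E'
from h import *
s=sense();print(s["tool_pos"],s["ft_force"],s["finger_gap"],s["grip_force"])
print(rows([514,353.5,110],180),rows([514,353.5,17],180))
E
```

```text
[455.03198903  99.74759249 116.59954141] [0.43792226 0.50100835 0.22211425] 59.57846357395332 0.0
[-1.460e-01  6.347e-01  1.560e-02 -1.000e-04 -7.000e-04 -4.000e-04] [-1.471e-01  6.348e-01  2.481e-01 -1.000e-04 -7.000e-04 -4.000e-04]
```

Emit:
{"name": "carry_out", "arguments": {"increments": [-0.03,0.13,0,0,0,0,0.3,-0.06,0.27,0,0,0,0,0.3,-0.09,0.41,0,0,0,0,0.3,-0.12,0.54,0,0,0,0,0.3,-0.143,0.632,0.01,0,0,0,0.3,-0.143,0.632,0.1,0,0,0,0.3,-0.143,0.632,0.2,0,0,0,0.3,-0.143,0.632,0.251,0,0,0,0.3,-0.143,0.632,0.251,0,0,0,0.3,-0.143,0.632,0.251,0,0,0,-1]}}

```text
time: 10.55
tool_pos: [515.8, 353.2, 18.7]
tcp_rot: [179.9, 0.1, 179.9]
ft_force: [1.0, 0.6, -0.2]
finger_gap: 38.6
grip_force: 0.0
```

Emit:
{"name": "carry_out", "arguments": {"increments": [0,0,0,0,0,0,-1,0,0,0,0,0,0,-1,0,0,0,0,0,0,-1,0,0,-0.12,0,0,0,-1,0,0,-0.25,0,0,0,-1,0.01,-0.14,-0.25,0,0,0,-1,0.02,-0.28,-0.25,0,0,0,-1,0.03,-0.42,-0.25,0,0,0,-1,0.035,-0.55,-0.25,0,0,0,-1,0.037,-0.63,-0.25,0,0,0,-1]}}

```text
time: 11.8
tool_pos: [499.3, 98.5, 117.7]
tcp_rot: [-180.0, 0.1, 179.8]
ft_force: [0.4, 0.1, 0.3]
finger_gap: 21.9
grip_force: 29.7
```

```bash
python3 - <<'E'
from h import *
s=sense();print(s["tool_pos"],s["ft_force"],s["finger_gap"],s["grip_force"])
E
```

```text
[499.26768574  98.51574197 117.67660521] [0.41525494 0.05618572 0.25332042] 21.934860956724194 29.669625163078308
```

Emit:
{"name": "carry_out", "arguments": {"increments": [0,0,0.12,0,0,0,-1,0,0,0.2,0,0,0,-1,0,0,0.238,0,0,0,-1,0,0,0.238,0,0,0,-1,0,0,0.238,0,0,0,-1,0,0,0.238,0,0,0,0,0,0,0.238,0,0,0,0,0,0,0.238,0,0,0,0,0,0,0.12,0,0,0,0,0,0,-0.1,0,0,0,0]}}

```text
time: 13.05
tool_pos: [497.4, 100.6, 130.7]
tcp_rot: [-180.0, -0.3, 179.9]
ft_force: [0.7, -0.1, 1.1]
finger_gap: 42.4
grip_force: 0.0
```

```bash
python3 - <<'E'
from h import *
s=sense();print(s["tool_pos"],s["ft_force"],s["finger_gap"],s["grip_force"],s["joint_pos"])
c=viewer.get_calibration("wrist");b=viewer.snapshot("wrist")[:,:,::-1].copy()
big=cv2.resize(b,(800,600),interpolation=cv2.INTER_CUBIC)
th=np.linspace(0,2*np.pi,100)
for rr,z,cx,cy,col in((71,62,490,101,(0,0,255)),):
    q=(proj(c,np.c_[cx+rr*np.cos(th),cy+rr*np.sin(th),0*th+z])*800/512).astype(int);cv2.polylines(big,[q],True,col,1)
for p in((457,101,51),(499,101,50),(532,100,53)):
    q=(proj(c,np.array(p,float))[0]*800/512).astype(int);cv2.circle(big,tuple(map(int,q)),4,(0,255,0),1);print(q)
for a in(-100,-95,-90):
    q=proj(c,np.array([490+100*np.cos(np.radians(a)),101+100*np.sin(np.radians(a)),60.]))[0]*800/512;print(a,q)
np.savez("w5.npz",**c);cv2.imwrite("pics/w5.png",big)
E
```

```text
[497.38590622 100.55110234 130.71204349] [ 0.73292335 -0.13087204  1.13967632] 42.39945909830048 0.0 [ 5.63854283e+00 -2.54151706e+00  1.06286998e+02 -7.67716551e-04
  7.65197219e+01 -8.42420064e+01]
[393 223]
[393 312]
[391 379]
-100 [166.96892701 263.09369189]
-95 [166.9714142 282.3167359]
-90 [168.69823376 301.2519729 ]
```

View pics/w5.png

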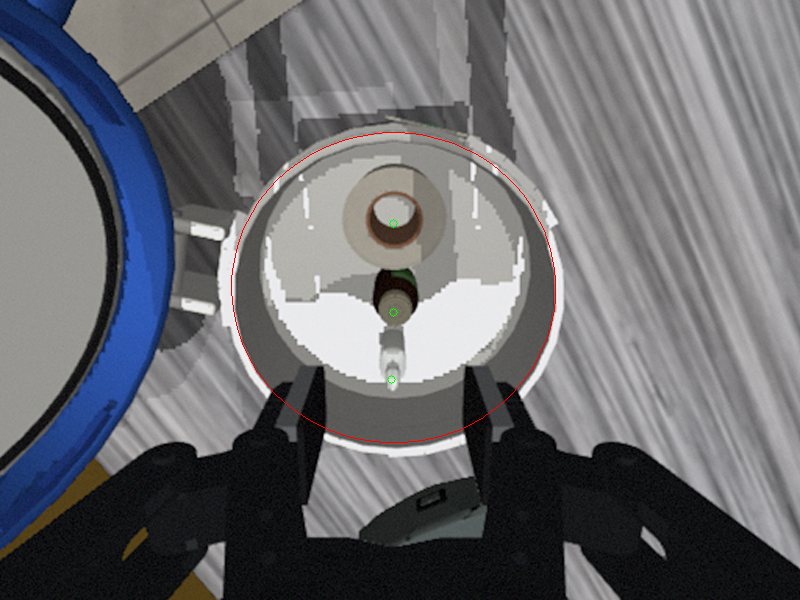

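All three items stand in the canister. The rim matches the overlay, so its centre is (490,101), and the hinge brackets at (205,226) and (195,296) give a canister yaw of about -102°. Next I'll go behind the lid; before that I check the camera offset on the hand.

```bash
python3 - <<'E'
from h import *
s=sense();c=viewer.get_calibration("wrist");print(s["tool_pos"],-c["R"].T@c["t"]-s["tool_pos"])
# lid angle: far lid edge fit in first top picture
T=viewer.get_calibration("top")
u=np.array([np.cos(np.radians(-101.8)),np.sin(np.radians(-101.8)),0]);H=np.array([490,101,60])+100*u
for th in(1.9,2.0,2.1,2.2):
    print(th,[((proj(T,H-u*(L*np.cos(th)-h*np.sin(th))+[0,0,L*np.sin(th)+h*np.cos(th)])[0]-[185,135])*3.2).round() for L,h in((187,8),(187,-16),(13,8))])
for s_,z in((155,275),(155,190),(-60,190)):print(rows(np.r_[(H+s_*u)[:2],z],180))
E
```

```text
[503.19859559 101.1930864  141.76773226] [-75.69892396   0.55476732 141.56174399]
1.9 [array([762., 212.]), array([729., 201.]), array([584., 218.])]
2.0 [array([785., 220.]), array([756., 210.]), array([584., 218.])]
2.1 [array([805., 228.]), array([780., 218.]), array([585., 219.])]
2.2 [array([821., 235.]), array([800., 226.]), array([585., 219.])]
[ 1.588e-01 -6.245e-01 -3.353e-01  2.000e-04  1.600e-03 -3.000e-04]
[ 1.609e-01 -6.247e-01 -1.228e-01  2.000e-04  1.600e-03 -3.000e-04]
[ 0.0521 -0.0984 -0.1212  0.0002  0.0016 -0.0003]
```

Emit:
{"name": "carry_out", "arguments": {"increments": [0,0,-0.12,0,0,0,-1,0,0,-0.25,0,0,0,-1,0.01,-0.04,-0.345,0,0,0,-1,0.04,-0.16,-0.345,0,0,0,-1,0.08,-0.3,-0.345,0,0,0,-1,0.12,-0.43,-0.345,0,0,0,-1,0.15,-0.55,-0.345,0,0,0,-1,0.16,-0.625,-0.345,0,0,0,-1,0.16,-0.625,-0.345,0,0,0,-1,0.16,-0.625,-0.345,0,0,0,-1]}}

```text
time: 14.35
tool_pos: [434.8, -148.7, 269.3]
tcp_rot: [180.0, 0.0, 179.9]
ft_force: [0.4, 0.8, 0.0]
finger_gap: 0.2
grip_force: 0.0
```

```bash
python3 - <<'E'
from h import *
s=sense();print(s["tool_pos"],s["tcp_rot"],s["ft_force"],s["finger_gap"],s["joint_pos"])
u=np.array([np.cos(np.radians(-101.8)),np.sin(np.radians(-101.8)),0]);H=np.array([490,101,60])+100*u
for s_,z in((155,190),(-60,190),(-100,160),(-130,120),(-150,90),(-160,78)):print(rows(np.r_[(H+s_*u)[:2],z],180))
E
```

```text
[ 434.82111801 -148.69098072  269.31254899] [1.79973602e+02 3.50050165e-03 1.79859706e+02] [0.44128233 0.80903166 0.04168624] 0.17437611626837646 [-2.52957724e+01 -1.55085790e+01  1.03240277e+02  2.54023816e-02
  9.22763543e+01 -1.15154472e+02]
[-7.600e-03  1.000e-04  1.983e-01  1.000e-04  0.000e+00 -4.000e-04]
[-1.162e-01  5.265e-01  1.985e-01  1.000e-04  0.000e+00 -4.000e-04]
[-1.364e-01  6.244e-01  2.736e-01  1.000e-04  0.000e+00 -4.000e-04]
[-1.516e-01  6.978e-01  3.736e-01  1.000e-04  0.000e+00 -4.000e-04]
[-1.617e-01  7.468e-01  4.486e-01  1.000e-04  0.000e+00 -4.000e-04]
[-1.667e-01  7.712e-01  4.786e-01  1.000e-04  0.000e+00 -4.000e-04]
```

Emit:
{"name": "carry_out", "arguments": {"increments": [-0.008,0,0.1,0,0,0,-1,-0.008,0,0.198,0,0,0,-1,-0.018,0.05,0.198,0,0,0,-1,-0.028,0.1,0.198,0,0,0,-1,-0.039,0.15,0.198,0,0,0,-1,-0.049,0.2,0.198,0,0,0,-1,-0.059,0.25,0.198,0,0,0,-1,-0.07,0.3,0.198,0,0,0,-1,-0.08,0.35,0.198,0,0,0,-1,-0.09,0.4,0.198,0,0,0,-1]}}

```text
time: 15.6
tool_pos: [475.5, 12.5, 196.3]
tcp_rot: [-180.0, 0.7, 180.0]
ft_force: [0.7, -2.5, 0.9]
finger_gap: 0.2
grip_force: 0.8
```

Emit:
{"name": "carry_out", "arguments": {"increments": [-0.01,0.05,0,0,0,0,-1,-0.02,0.09,0,0,0,0,-1,-0.027,0.127,0,0,0,0,-1,-0.034,0.16,0.02,0,0,0,-1,-0.04,0.19,0.045,0,0,0,-1,-0.046,0.22,0.075,0,0,0,-1,-0.052,0.25,0.105,0,0,0,-1,-0.058,0.275,0.14,0,0,0,-1,-0.062,0.3,0.175,0,0,0,-1,-0.062,0.3,0.175,0,0,0,-1]}}

```text
time: 16.85
tool_pos: [494.9, 131.2, 118.3]
tcp_rot: [-180.0, -0.2, 179.9]
ft_force: [-0.3, 0.4, -0.9]
finger_gap: 0.1
grip_force: 0.0
```

```bash
python3 - <<'E'
from h import *
s=sense();print(s["tool_pos"],s["tcp_rot"],s["ft_force"])
S=viewer.get_calibration("scene");b=viewer.snapshot("scene")
hs=cv2.cvtColor(b,cv2.COLOR_RGB2HSV);m=cv2.inRange(hs,(105,150,60),(125,255,255));n,l,st,ce=cv2.connectedComponentsWithStats(m)
for i in range(1,n):
    if st[i,4]>40:print(st[i],ce[i])
u=np.array([np.cos(np.radians(-101.8)),np.sin(np.radians(-101.8)),0]);H=np.array([490,101,60])+100*u;v=np.array([-u[1],u[0],0])
a=np.linspace(0,6.28,60)
for th in(0,.2,.4,.6,.9):
    P=np.array([H-u*(L*np.cos(th))+[0,0,L*np.sin(th)]+87*np.sin(t)*v for t in a for L in[100+87*np.cos(t)]]);q=proj(S,P);print(th,q.min(0),q.max(0))
E
```

```text
[494.91698455 131.22536613 118.25805184] [-179.97961848   -0.18320051  179.92650886] [-0.27214661  0.40927893 -0.90768037]
[ 73 110  17  14 188] [ 81.7287234  116.26595745]
[254 153  18  18  47] [260.12765957 163.06382979]
[149 282  10   9  62] [153.62903226 286.06451613]
0 [252.72065025 158.76718538] [319.68261751 194.75960484]
0.2 [253.78593377 155.91792817] [320.46133261 183.40128695]
0.4 [256.25759531 150.53423066] [321.79012413 173.3105255 ]
0.6 [260.07617246 141.10364648] [323.64018649 166.87552147]
0.9 [267.30062585 123.16379181] [327.57568251 162.372674  ]
```

Emit:
{"name": "carry_out", "arguments": {"increments": [-0.005,0.025,0.03,0,0,0,-1,-0.01,0.05,0.06,0,0,0,-1,-0.012,0.06,0.085,0,0,0,-1,-0.012,0.06,0.1,0,0,0,-1,-0.012,0.06,0.11,0,0,0,-1,-0.012,0.06,0.115,0,0,0,-1,-0.012,0.06,0.12,0,0,0,-1,-0.012,0.06,0.125,0,0,0,-1,-0.012,0.06,0.125,0,0,0,-1,-0.012,0.06,0.125,0,0,0,-1]}}

```text
time: 18.15
tool_pos: [501.4, 154.6, 72.0]
tcp_rot: [-180.0, 0.0, 179.9]
ft_force: [-6.9, -1.9, 14.6]
finger_gap: -0.3
grip_force: 7.2
```

Emit:
{"name": "carry_out", "arguments": {"increments": [0,0,-0.08,0,0,0,-1,0,0,-0.16,0,0,0,-1,0.06,-0.07,-0.16,0,0,0,-1,0.14,-0.16,-0.16,0,0,0,-1,0.21,-0.24,-0.16,0,0,0,-1,0.245,-0.285,-0.16,0,0,0,-1,0.245,-0.285,-0.16,0,0,0,-1,0.245,-0.285,-0.16,0,0,0,-1,0.245,-0.285,-0.16,0,0,0,-1,0.245,-0.285,-0.16,0,0,0,-1]}}

```text
time: 19.4
tool_pos: [403.0, 41.4, 134.1]
tcp_rot: [180.0, -0.0, 179.9]
ft_force: [0.2, -0.1, 0.2]
finger_gap: 0.3
grip_force: 0.0
```

```bash
cat > lug.py <<'E'
from h import *
def blue(n):
    c=viewer.get_calibration(n);b=viewer.snapshot(n);hs=cv2.cvtColor(b,cv2.COLOR_RGB2HSV);m=cv2.inRange(hs,(100,130,30),(128,255,255))
    v,uu=np.nonzero(m);P=np.array([ray(c,a,d,88)[:2] for a,d in zip(uu,v)])-[490,101]
    rr=np.hypot(*P.T);an=np.degrees(np.arctan2(P[:,1],P[:,0]))
    h,e=np.histogram(an[(rr>98)&(rr<116)],bins=np.arange(-180,181,6));print(n,m.sum(),[(int(e[i]),int(h[i])) for i in np.nonzero(h)[0]])
s=sense();print(s["tool_pos"],s["tcp_rot"],s["ft_force"],s["finger_gap"])
for n in("top","scene","wrist"):blue(n)
E
python3 lug.py
```

```text
[402.97256475  41.40123882 134.11666654] [ 1.79994571e+02 -1.86728145e-02  1.79927127e+02] [ 0.20649925 -0.11687828  0.22996525] 0.32723659032370084
top 240975 [(-180, 14), (-174, 30), (-168, 3), (0, 1), (6, 31), (12, 8)]
scene 127245 [(0, 2), (6, 12), (12, 3), (18, 1), (48, 1), (54, 4), (60, 5), (66, 8), (72, 8), (78, 9), (84, 9), (90, 8), (96, 10), (102, 9), (108, 10), (114, 8), (120, 12), (126, 8), (132, 9), (138, 9), (144, 4), (156, 1)]
wrist 1122255 [(-180, 6), (-174, 459), (-168, 240), (-162, 41), (-156, 38), (-150, 20), (-144, 3)]
```

Emit:
{"name": "carry_out", "arguments": {"increments": [0,0,0.09,0,0,0,-1,0,0,0.165,0,0,0,-1,0.023,0.037,0.165,0,0,0,-1,0.039,0.08,0.165,0,0,0,-1,0.046,0.126,0.165,0,0,0,-1,0.046,0.172,0.165,0,0,0,-1,0.039,0.217,0.165,0,0,0,-1,0.027,0.252,0.165,0,0,0,-1,0.019,0.268,0.165,0,0,0,-1,0.019,0.268,0.165,0,0,0,-1]}}

```text
time: 20.8
tool_pos: [395.5, 148.4, 68.4]
tcp_rot: [-180.0, -0.0, 179.9]
ft_force: [0.3, -0.5, -0.3]
finger_gap: 0.0
grip_force: 0.0
```

```bash
python3 lug.py
```

```text
[395.46296318 148.43685766  68.42317365] [-1.79994253e+02 -9.21552368e-03  1.79919469e+02] [ 0.33547916 -0.52502494 -0.2571534 ] 0.04065716615255694
top 144840 [(-42, 24), (-36, 11)]
scene 108120 [(-42, 7), (-36, 4), (48, 1), (54, 4), (60, 6), (66, 9), (72, 8), (78, 8), (84, 10), (90, 9), (96, 10), (102, 5), (108, 6), (114, 8), (120, 8), (126, 4), (132, 1)]
wrist 1533315 [(-180, 252), (-174, 131), (-168, 2), (138, 102), (144, 107), (156, 63), (162, 482), (168, 441), (174, 376)]
```

Emit:
{"name": "carry_out", "arguments": {"increments": [-0.005,0.009,0,0,0,0,-1,-0.009,0.018,0,0,0,0,-1,-0.012,0.023,0,0,0,0,-1,-0.012,0.023,0,0,0,0,-1,-0.012,0.023,0,0,0,0,-1,-0.012,0.023,0,0,0,0,-1,-0.012,0.023,0,0,0,0,-1,-0.012,0.023,0,0,0,0,-1,-0.012,0.023,0,0,0,0,-1,-0.012,0.023,0,0,0,0,-1]}}

```text
time: 22.2
tool_pos: [397.0, 151.5, 67.0]
tcp_rot: [-179.4, -0.5, 179.8]
ft_force: [-15.8, -32.9, 17.6]
finger_gap: -0.1
grip_force: 18.5
```

```bash
python3 lug.py
```

```text
[396.97034366 151.45874343  66.99962982] [-179.35907699   -0.48064015  179.81856134] [-15.7971991  -32.94289875  17.617237  ] -0.06670484852173501
top 139485 [(-42, 24), (-36, 8)]
scene 108885 [(-42, 8), (-36, 4), (48, 1), (54, 4), (60, 6), (66, 8), (72, 7), (78, 9), (84, 10), (90, 10), (96, 10), (102, 5), (108, 6), (114, 10), (120, 7), (126, 4)]
wrist 1543005 [(-180, 212), (-174, 70), (138, 72), (144, 24), (156, 243), (162, 476), (168, 428), (174, 332)]
```

The ring is hard against its stop: 37 N and no further movement. Backing off and lifting clear.

Emit:
{"name": "carry_out", "arguments": {"increments": [0.01,-0.02,0,0,0,0,-1,0.04,-0.06,0,0,0,0,-1,0.06,-0.08,-0.02,0,0,0,-1,0.07,-0.08,-0.12,0,0,0,-1,0.07,-0.08,-0.25,0,0,0,-1,0.07,-0.08,-0.35,0,0,0,-1,0.07,-0.08,-0.35,0,0,0,-1,0.07,-0.08,-0.35,0,0,0,-1,0.07,-0.08,-0.35,0,0,0,-1,0.07,-0.08,-0.35,0,0,0,-1]}}

```text
time: 23.6
tool_pos: [371.5, 125.2, 207.0]
tcp_rot: [-180.0, -0.1, 179.9]
ft_force: [-0.1, 0.7, -0.5]
finger_gap: -0.1
grip_force: 0.0
```

```bash
python3 lug.py; python3 -c "
from bench import order;print(order.hand_in())"
```

```text
[371.46259693 125.24440734 206.95314684] [-1.79974682e+02 -1.24590779e-01  1.79876442e+02] [-0.13238753  0.72922592 -0.51775384] -0.10779185486213311
top 198135 [(-42, 23), (-36, 11), (138, 30), (144, 7)]
scene 124440 [(-42, 7), (-36, 4), (48, 1), (54, 4), (60, 6), (66, 9), (72, 8), (78, 8), (84, 9), (90, 9), (96, 10), (102, 9), (108, 6), (114, 9), (120, 8), (126, 4), (132, 1), (138, 11), (144, 4), (150, 1)]
wrist 784890 [(-180, 1), (138, 154), (144, 247), (150, 46), (156, 2), (162, 7), (168, 9), (174, 7)]
the job is handed in; nothing more can be done
None
```

The job is handed in at about 24 s of the 72 s, though no verdict came back: the tape roll, green-label vial and saline ampoule stood upright in the canister when last seen before the lid came down, the lid is shut, and the ring is against its locked stop.

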